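# Close and clamp the pressure pot

## Task

Close the small pressure pot so that it can be pressurised: take the loose lid by its handle, set it gently down on the pot so that it sits flat and fully home in the rim, then turn all three clamp knobs clockwise to their end stops so that every clamp finger bears on the lid. Leave the other things on the bench where they are, and let go of everything at the end.

Things in the scene. Friction and masses are not known exactly. Their poses are not given: they have to be found in the camera images.
- pot: Round aluminium pressure pot, fixed, 104 mm across (rim 120 mm), 80 mm high, gauge low on its front (-x), hose barb at the back, up to 142 mm high at the knobs. Three clamp bolts stand 78 mm from its axis: clamp_1 at the pot's +x, clamp_2 and clamp_3 120 and 240 degrees counter-clockwise from it, seen from above. Origin on its axis at bench height, z up.
- pot_rim (a point): Point on the pot's axis at the height of its flat rim, 80 mm above the bench; z up. The open bore is 88 mm wide; a steel cup inside ends 16 mm below the rim. With the lid home, its flange rests on the rim: the lid's origin is on the pot's axis, 7 mm below this point, at any yaw.
- lid: Loose round aluminium lid, about 0.4 kg, 104 mm across, lying right way up on the bench. Flange plate 10 mm thick; under it a spigot 84 mm wide and 7 mm deep with a 4 mm bevel, which enters the pot's bore; a black bridge handle on top. Origin at the centre of the spigot's underside, z up; flange from 7 to 17 mm, handle's bar from 33 to 49 mm above it.
- lid_handle (a point): Centre of the handle's straight black bar, which stands on two posts across the middle of the lid: 52 mm long (along x), 14 mm wide (along y), 16 mm high. 41 mm above the lid's origin, 24 mm above the flange's top. Axes as the lid's.
- clamp_1_knob (a point): Middle of clamp 1's black bar knob, on the bolt's axis: 44 mm long (along x), 12 mm wide (y), 24 mm high; 12 mm free height under it, then the steel clamp finger, on the same bolt: 16 mm wide, 8 mm thick, reaching 38 mm along +x, its underside 32 mm below this point. Turns with the bolt, which screws in: the knob sinks 4 mm (0.00255 m per rad) over the quarter turn.
- clamp_2_knob (a point): The same as point clamp_1_knob, for clamp 2.
- clamp_3_knob (a point): The same as point clamp_1_knob, for clamp 3.
- clamp_1 (a joint): Turn of bolt 1, rad: 0 open (finger clear of the lid), grows clockwise seen from above, 1.571 is the closed end stop (finger points at the pot's axis, over the lid's edge, and just touches it). Starts at 0.1 to 0.5; light friction (0.06 N m), stays where left. A lid not home is in the finger's way; a closed finger is in the lid's way.
- clamp_2 (a joint): The same as joint clamp_1, for clamp 2.
- clamp_3 (a joint): The same as joint clamp_1, for clamp 3.
- timer: Bystander: white timer, 62 x 62 x 18 mm, near the left end of the work. Origin at the centre of its underside.
- screwdriver: Bystander: small screwdriver with red handle, 145 mm long and 21 mm high, lying along the front edge of the bench. Origin at the centre of its underside.
- forceps: Bystander: steel forceps, 136 x 14 x 9 mm, lying on the right behind the lid. Origin at the centre of the underside.
- petri_dish: Bystander: petri dish, 59 mm across and 13 mm high, behind the pot. Origin at the centre of its underside. (Behind it shelves hang over the back of the bench, beyond x = 0.7 m and above z = 0.3 m: keep the wrist and forearm clear of them.)
- beaker_100: Bystander: small glass beaker, 53 mm across and 70 mm high, at the back on the right. Origin at the centre of its underside.
- slide_box: Bystander: flat box of microscope slides, 32 x 84 x 29 mm, at the right of the lid. Origin at the centre of its underside.
- felt_pen: Bystander: felt pen, 134 x 14 x 12 mm, on the right. Origin at the centre of its underside.
- beaker_tall: Bystander: tall glass beaker, 49 mm across and 86 mm high, behind the pot on the left. Origin at the centre of its underside.
Things that resemble listed ones, but are neither listed nor needed, are in the scene too. What is shaped like the lid but purple is not meant.

How it is judged:
On the way, in this order (a step that is already met when the one before it is completed fails the run):
1. the lid is home on the pot while the clamps are still open (horizontal distance between lid and pot_rim below 0.004 m and z of lid in the frame of pot_rim below -0.005 m and angle between lid's own z axis and vertical below 0.03 rad and value of joint each of clamp_1, clamp_2, clamp_3 below 1.2 rad), for 0.2 s.
2. all three clamps are turned to their end stops (value of joint each of clamp_1, clamp_2, clamp_3 above 1.49 rad), for 0.2 s.
At the end, for the whole second after the job is handed in: The lid sits home on the pot (its axis within 4 mm of the pot's, its flange within 2 mm of the rim, tilted less than 0.03 rad) and at rest, and all three clamp bolts are within 0.08 rad of their closed end stops (joint above 1.49) (all of step 2 and horizontal distance between lid and pot_rim below 0.004 m and z of lid in the frame of pot_rim below -0.005 m and angle between lid's own z axis and vertical below 0.03 rad and linear speed of lid below 0.02 m/s); the robot touches nothing.
It fails at once if the lid is dropped or slammed onto the pot (faster than 0.4 m/s within 40 mm above its seat) (horizontal distance between lid and pot_rim below 0.02 m and z of lid in the frame of pot_rim below 0.033 m and linear speed of lid above 0.4 m/s).
It fails at once if one of the other things on the bench is moved by more than 30 mm (distance of any of timer, screwdriver, forceps, petri_dish, beaker_100, slide_box, felt_pen, beaker_tall from where it was at the start of the episode above 0.03 m).
It also fails if it takes over 64 s, if anything falls off the work surface, if the arm or the gripper's body presses on something with over 40 N, if the wrist force passes 120 N, or if a joint passes its speed limit or range.

## Robot

A 7-joint arm with a two-finger parallel gripper is mounted at the origin on a cart in front of the work surface, level with it; the furniture and walls round the work are solid. World frame = base frame: x ahead of the robot, y to its left, z up, the work surface at z = 0. Lengths are in m, angles in rad, forces in N, time in s.
With the tool pointing down it reaches from about 0.425 to 0.975 m from the base axis. Payload 16.7 kg.
Tool frame: the origin (TCP) lies midway between the tips of the shut fingers; the grasp point (between the pads) lies 19 mm behind it (tcp_to_grasp is the distance from the TCP to the grasp point, in m); z points along the fingers, y is the direction in which the jaws open and shut (so a half turn about z gives the same grasp; the last joint's range is limited). The gripper opens to 85 mm and grips with 20 to 120 N. Pads are 22 mm wide; open, the fingers measure 114 mm over their backs; the gripper's body (76 mm by 85 mm) begins 54 mm behind the grasp point. The pads swing forward as they close: fully open they stand 13 mm farther back than shut.
Start: joints at [-1.454, 0.426, 0.074, 1.606, -0.034, 1.111, -0.067], TCP at [0.177, 0.651, 0.231] pointing down, gripper open.
Joint ranges: [-2.85, 2.85], [-0.5, 2.14], [-1.23, 1.37], [0.21, 2.46], [-1.02, 4.16], [0.16, 2.05], [-2.73, 2.73]. Speed limits (rad/s): [1.89, 1.89, 2.39, 2.39, 3.01, 3.01, 3.01].

## Interface

Orientations are given as a 3x3 rotation matrix whose columns are the frame's x, y, z axes.
In Python, from cell import * gives the robot as it stands. Calls block until the motion is done:
- move_to(position, orientation): joint-space move of the TCP to a pose.
- servo_line(position, velocity=0.15, ori=None): straight line of the TCP; ori=None keeps the orientation; velocity is the mean speed in m/s.
- goto_joints(angles): joint-space move.
- gripper_to(opening): finger opening in m; the grip force is fixed at half the most; returns when the fingers have stopped.
- hold(seconds).
- ik(position, orientation): joint angles nearest the present ones, or None.
- sense(): the state.
- get_image(name): name is "side" or "top" or "wrist"; returns the picture (420x560x3 uint8, blue, green, red); there is no depth.
- get_calibration(name): a dict with "camera_matrix" (3x3 intrinsics, pixels), "camera_from_world" (4x4, takes a point from world to camera coordinates). Camera axes: x right, y up, looking along -z (the intrinsics and any distortion apply to the point x, -y, -z); pixel columns grow to the right and rows downward; lengths in m; the calibration is good to about 2 mm. A picture is of the moment at which its call begins: read the wrist's pose just before it. get_calibration takes no time and is no camera call; for the wrist camera it gives the pose at the moment of the call.
A pose or a line that the arm cannot do raises IKError and nothing moves.
- finish_job(): hands the job in, once; it reports no verdict.
The state is a dict: "clock": time; "joint_pos": joint angles; "qd": joint speeds; "effort": joint torques, N m; "tool_pos": TCP position; "orientation": TCP orientation; "contact_force": force on the tool from outside, world axes, zero at the start; "ft_torque": the same for the moment, N m; "grip_width": finger opening in m.
Only numpy, scipy, OpenCV 4.12 (cv2) and the standard library are available. Lean on these libraries where they do the work, as an engineer would, in place of code of your own. Each camera call takes 0.05 s, during which the arm holds its last target.

## Working session

There is one attempt and no reset: what is moved stays moved. The work goes in short steps, each a Python script; the robot and the scene stay as the last script left them, time stands still between calls to the robot, and variables do not carry over. Pictures are saved under pics/ and viewed, and the job is handed in when it is done.

```bash
ls; mkdir -p pics
python3 - <<'E'
from cell import *
import cv2
s=sense();print(s['clock'],s['tool_pos'],s['grip_width'])
for n in ["side","top","wrist"]:
    im=get_image(n);cv2.imwrite(f"pics/{n}0.png",im)
    c=get_calibration(n);print(n,c)
E
```

```text
pics
0.0 [0.17724568 0.65088347 0.23059241] 0.08505811622760188
side {'camera_matrix': array([[430.66757983,   0.        , 282.92830569],
       [  0.        , 430.66757983, 211.20152314],
       [  0.        ,   0.        ,   1.        ]]), 'camera_from_world': array([[ 0.81247963, -0.58284265, -0.01308798, -0.43913516],
       [ 0.2093644 ,  0.27075364,  0.93960578, -0.22850171],
       [-0.5440987 , -0.76615071,  0.34200832, -1.06831434],
       [ 0.        ,  0.        ,  0.        ,  1.        ]])}
top {'camera_matrix': array([[525.20141901,   0.        , 286.24886672],
       [  0.        , 525.20141901, 207.86224975],
       [  0.        ,   0.        ,   1.        ]]), 'camera_from_world': array([[-6.75177960e-03, -9.99977175e-01, -2.52255808e-04,
         3.18006913e-02],
       [ 9.97627910e-01, -6.75319872e-03,  6.85050897e-02,
        -5.23223361e-01],
       [-6.85052295e-02,  2.10873832e-04,  9.97650735e-01,
        -1.44107160e+00],
       [ 0.00000000e+00,  0.00000000e+00,  0.00000000e+00,
         1.00000000e+00]])}
wrist {'camera_matrix': array([[305.94035413,   0.        , 280.10739159],
       [  0.        , 305.94035413, 214.24075024],
       [  0.        ,   0.        ,   1.        ]]), 'camera_from_world': array([[ 2.62258868e-01,  9.64997469e-01, -4.13782000e-04,
        -6.74759443e-01],
       [-9.29699155e-01,  2.52550831e-01, -2.68099905e-01,
         3.41792797e-02],
       [-2.58611229e-01,  7.06962703e-02,  9.63391026e-01,
        -3.77934252e-01],
       [ 0.00000000e+00,  0.00000000e+00,  0.00000000e+00,
         1.00000000e+00]])}
```

View pics/top0.png

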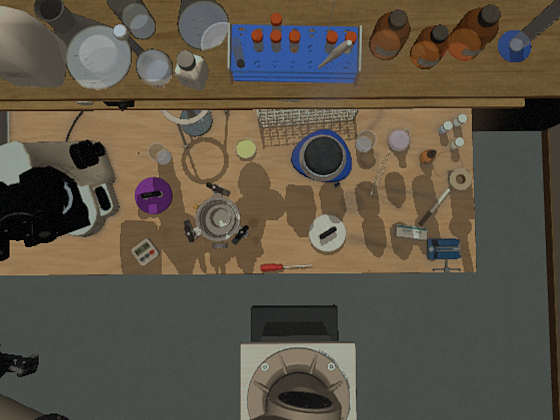

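View pics/side0.png

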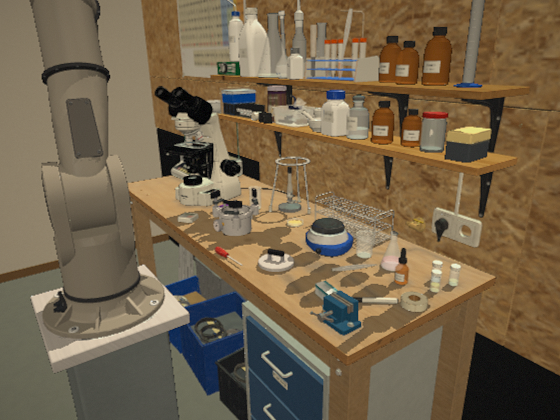

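View pics/wrist0.png

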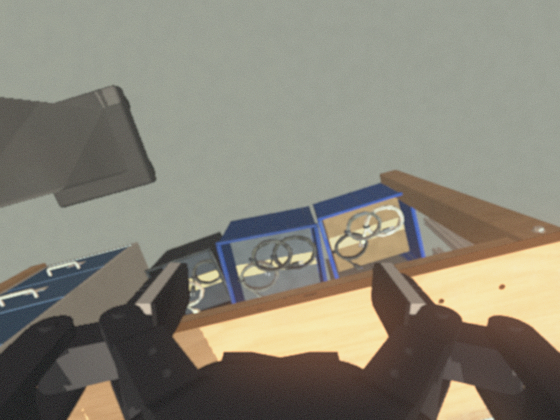

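The top view shows two lid-like things: a pale aluminium one at (327,234), and a purple one at (154,196), which is excluded. The pot is at (218,220). I'll confirm both in enlarged crops and get rough positions.

```bash
cat > h.py <<'E'
import numpy as np, cv2
from cell import *
def ray(cal,u,v):
    K=cal["camera_matrix"];T=cal["camera_from_world"]
    d=np.array([(u-K[0,2])/K[0,0],-(v-K[1,2])/K[1,1],-1.0])
    R=T[:3,:3];o=-R.T@T[:3,3];d=R.T@d
    return o,d/np.linalg.norm(d)
def onplane(cal,u,v,z):
    o,d=ray(cal,u,v);return o+d*(z-o[2])/d[2]
def proj(cal,p):
    K=cal["camera_matrix"];T=cal["camera_from_world"]
    c=T[:3,:3]@np.asarray(p)+T[:3,3]
    return K[0,0]*c[0]/-c[2]+K[0,2],K[1,1]*-c[1]/-c[2]+K[1,2]
def tri(rays):
    A=np.zeros((3,3));b=np.zeros(3)
    for o,d in rays:
        P=np.eye(3)-np.outer(d,d);A+=P;b+=P@o
    x=np.linalg.solve(A,b)
    return x,[np.linalg.norm((np.eye(3)-np.outer(d,d))@(x-o)) for o,d in rays]
def down(yaw):
    # tool z down, tool y (jaw) at angle yaw in world
    y=np.array([np.cos(yaw),np.sin(yaw),0]);z=np.array([0,0,-1.]);x=np.cross(y,z)
    return np.column_stack([x,y,z])
E
python3 - <<'E'
from h import *
im=cv2.imread("pics/top0.png")
a=cv2.resize(im[170:270,120:260],None,fx=4,fy=4,interpolation=cv2.INTER_CUBIC)
b=cv2.resize(im[200:270,280:350],None,fx=5.714,fy=5.714,interpolation=cv2.INTER_CUBIC)
b=b[:400,:240+0] if 0 else b
cv2.imwrite("pics/crop_pot.png",a);cv2.imwrite("pics/crop_lid.png",b)
c=get_calibration("top")
print("pot",onplane(c,218,220,.08),"lid",onplane(c,327,234,.045))
cs=get_calibration("side");print(proj(cs,onplane(c,327,234,.045)),proj(cs,onplane(c,218,220,.08)))
w=get_calibration("wrist");T=w["camera_from_world"];s=sense();R=s["orientation"]
o=-T[:3,:3].T@T[:3,3];print("cam in tool",R.T@(o-s["tool_pos"]));print("cam axes in tool",(T[:3,:3]@R).T.round(3)); print(R.round(3))
for n,y in (("a",0),):pass
E
```

```text
pot [0.48808571 0.20972204 0.08      ] lid [ 0.44963614 -0.08197113  0.045     ]
(np.float64(273.6410041418347), np.float64(251.05905307040138)) (np.float64(234.2440999470181), np.float64(209.5467371544802))
cam in tool [ 6.87056402e-02  3.01480633e-05 -1.42201994e-01]
cam axes in tool [[ 0.001  0.963  0.268]
 [ 1.    -0.    -0.001]
 [-0.001  0.268 -0.963]]
[[-0.965  0.263 -0.   ]
 [ 0.263  0.965 -0.001]
 [-0.    -0.001 -1.   ]]
```

View pics/crop_pot.png

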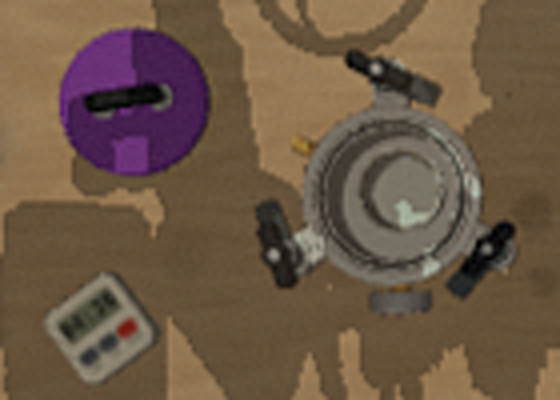

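View pics/crop_lid.png

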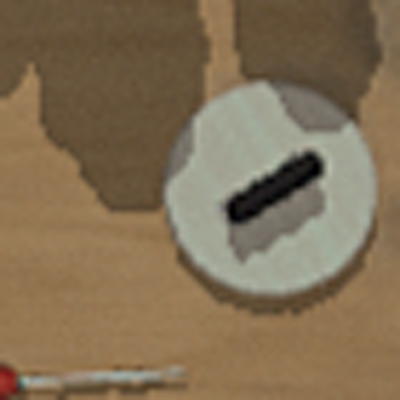

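The crops confirm the lid: pale aluminium, a round flange and a black bar handle at (327,234). The other one is purple and has light and dark sectors, so it's out. The pot shows knobs at about (217,189), (189,231) and (241,235), with the gauge towards the robot. Next I'll view the pot with the wrist camera from two places.

Run:
```python
from h import *
import pickle
R=down(np.pi/2)
s=sense()
servo_line([0.30,0.42,0.29],velocity=0.25)
D={}
for n,p in (("pA",[0.43,0.25,0.27]),("pB",[0.43,0.15,0.27])):
    move_to(p,R); hold(0.2)
    c=get_calibration("wrist");im=get_image("wrist")
    cv2.imwrite(f"pics/{n}.png",im);D[n]=c;print(sense()["clock"],sense()["tool_pos"])
pickle.dump(D,open("cals.pkl","wb"))
```

```text
2.4917 [0.42955317 0.25100778 0.26996774]
3.225 [0.42995291 0.15089187 0.26989635]
```

View pics/pA.png

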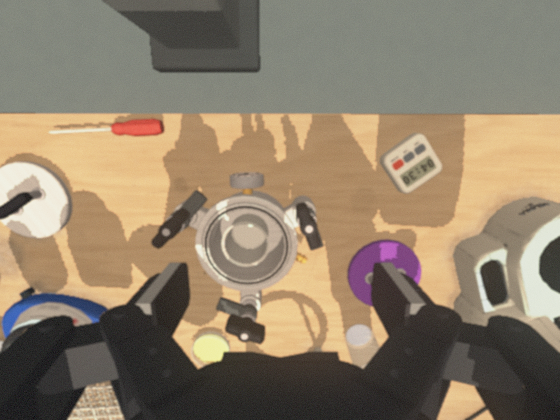

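View pics/pB.png

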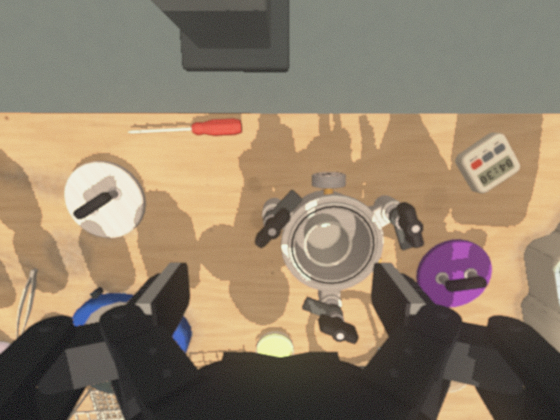

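Both wrist views show the pot, with its rim centre near (246,241) in A and (332,241) in B. The three knobs and the lid at the left are in both as well. I'll enlarge them to measure.

Run:
```python
from h import *
A=cv2.imread("pics/pA.png");B=cv2.imread("pics/pB.png")
f=lambda im,x,y:cv2.resize(im[y:y+190,x:x+190],None,fx=3.1,fy=3.1,interpolation=cv2.INTER_CUBIC)
cv2.imwrite("pics/pAc.png",f(A,145,165));cv2.imwrite("pics/pBc.png",f(B,240,165))
```

```text
(no output)
```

View pics/pAc.png

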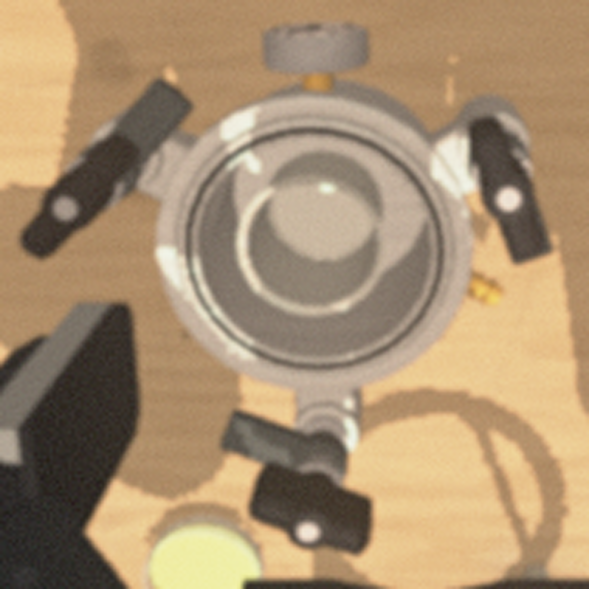

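View pics/pBc.png

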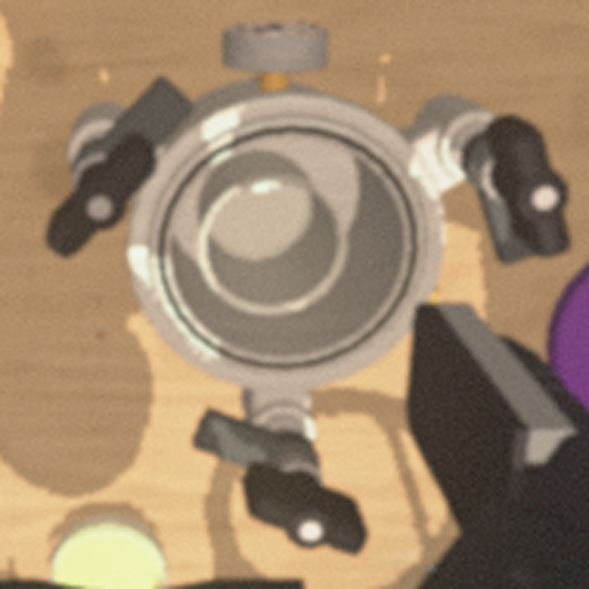

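The white dots on the knobs mark the bolt axes: in crop A (66,208), (509,199), (308,532), in crop B (98,207), (545,198), (310,531). The dark ring is the bore edge. I'll triangulate these, then the lid and its handle.

```bash
cat > meas.py <<'E'
from h import *
import pickle
def dot(im,u,v,r=6):
    g=cv2.cvtColor(im,cv2.COLOR_BGR2GRAY).astype(float)
    u0,v0=int(round(u)),int(round(v))
    w=g[v0-r:v0+r+1,u0-r:u0+r+1]; 
    m=(w>np.percentile(w,50)+0.5*(w.max()-np.percentile(w,50))).astype(np.uint8)
    n,l,st,ce=cv2.connectedComponentsWithStats(m)
    i=min(range(1,n),key=lambda i:np.hypot(*(ce[i]-r)))
    ys,xs=np.where(l==i);ww=w[ys,xs]
    return u0-r+(xs*ww).sum()/ww.sum(),v0-r+(ys*ww).sum()/ww.sum()
def ring(im,u,v,r0,r1,asp=1.0,mode="dark"):
    g=cv2.GaussianBlur(cv2.cvtColor(im,cv2.COLOR_BGR2GRAY),(0,0),0.7).astype(np.float32)
    pts=[]
    for t in np.linspace(0,2*np.pi,120,endpoint=False):
        rr=np.arange(r0,r1,0.25);x=(u+rr*np.cos(t)).astype(np.float32);y=(v+rr*np.sin(t)*asp).astype(np.float32)
        p=cv2.remap(g,x[None],y[None],cv2.INTER_LINEAR)[0]
        i=p.argmin();pts.append((x[i],y[i]))
    pts=np.array(pts,np.float32)
    for _ in range(4):
        e=cv2.fitEllipse(pts);(cx,cy),(a,b),th=e;th=np.deg2rad(th)
        q=(pts-[cx,cy])@np.array([[np.cos(th),-np.sin(th)],[np.sin(th),np.cos(th)]])
        res=abs(np.hypot(q[:,0]/(a/2),q[:,1]/(b/2))-1)*a/2
        pts=pts[res<max(1.0,2*np.median(res))]
    return pts,e,len(pts)
def circ(P):
    from scipy.optimize import least_squares
    f=lambda x:np.hypot(P[:,0]-x[0],P[:,1]-x[1])-x[2]
    r=least_squares(f,[*P[:,:2].mean(0),.05]);return r.x,np.std(r.fun)
E
python3 - <<'E'
from meas import *
C=pickle.load(open("cals.pkl","rb"))
im={n:cv2.imread(f"pics/{n}.png") for n in C}
D={"pA":[(66,208),(509,199),(308,532)],"pB":[(98,207),(545,198),(310,531)]};off={"pA":145,"pB":240}
for k,name in enumerate(("c3","c2","c1")):
    rs=[]
    for n in C:
        x,y=D[n][k];u,v=dot(im[n],off[n]+x/3.1-.3,165+y/3.1-.3);rs.append(ray(C[n],u,v));print(n,round(u,2),round(v,2))
    print(name,*tri(rs))
cen={"pA":(314,247.5),"pB":(286.5,247)}
rs=[]
for n in C:
    x,y=cen[n];pts,e,k=ring(im[n],off[n]+x/3.1-.3,165+y/3.1-.3,36,46,.95)
    print(n,e,k);rs.append(ray(C[n],*e[0]))
    P=np.array([onplane(C[n],*p,.08) for p in pts]);print("circle on z=.08",circ(P))
print("bore tri",*tri(rs))
# lid
for n,c in (("pA",(30,200)),("pB",(104,200))):
    b=im[n];y=c[1]
    x0=max(0,c[0]-60);cv2.imwrite(f"pics/lid_{n}.png",cv2.resize(b[y-60:y+60,x0:c[0]+60],None,fx=4,fy=4,interpolation=cv2.INTER_CUBIC))
E
```

```text
pA 165.58 231.96
pB 271.86 231.63
c3 [0.45454181 0.14370285 0.13847351] [np.float64(1.066993503983629e-05), np.float64(1.0669935039751739e-05)]
pA 308.58 228.92
pB 415.21 228.3
c2 [0.45105704 0.27853728 0.138638  ] [np.float64(0.0001356029993551278), np.float64(0.00013560299935506473)]
pA 243.82 336.28
pB 339.76 335.83
c1 [0.56948656 0.21410171 0.13817398] [np.float64(7.695483512348913e-05), np.float64(7.695483512346034e-05)]
pA ((247.5750732421875, 243.8421173095703), (73.05696105957031, 80.08992767333984), 122.12692260742188) 88
circle on z=.08 (array([0.490538  , 0.21427182, 0.0457286 ]), np.float64(0.0012071045926088635))
pB ((332.0561828613281, 244.4811553955078), (71.36482238769531, 77.53614807128906), 149.86659240722656) 76
circle on z=.08 (array([0.49164547, 0.21199086, 0.04465981]), np.float64(0.0029796355294883603))
bore tri [0.49264042 0.21327093 0.07179107] [np.float64(0.0005311555509582046), np.float64(0.0005311555509582302)]
```

View pics/lid_pB.png

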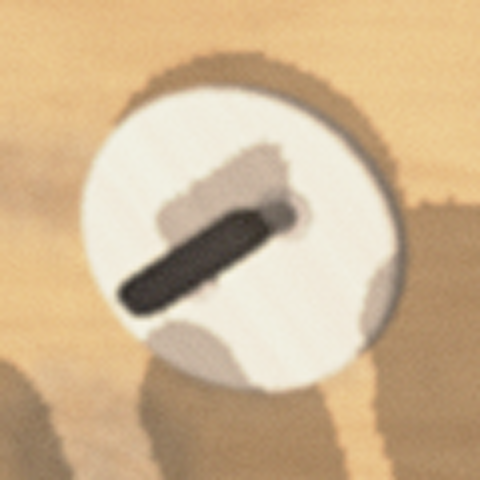

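The bolt axes form a circle of radius 77.8–77.9 mm, against 78 given, centred at (0.4917, 0.2121). The bore triangulates to (0.4926, 0.2133), about 1.4 mm off, and its ring fit is noisy. Next I'll take closer views of the lid.

Run:
```python
from h import *
import pickle
R=down(np.pi/2)
D=pickle.load(open("cals.pkl","rb"))
for n,p in (("lA",[0.435,-0.04,0.20]),("lB",[0.435,-0.13,0.20])):
    move_to(p,R); hold(0.25)
    c=get_calibration("wrist");im=get_image("wrist")
    cv2.imwrite(f"pics/{n}.png",im);D[n]=c;print(sense()["clock"],sense()["tool_pos"],sense()["joint_pos"].round(2) if hasattr(sense()["joint_pos"],"round") else sense()["joint_pos"])
pickle.dump(D,open("cals.pkl","wb"))
cv2.imwrite("pics/lAB.png",np.hstack([cv2.imread("pics/lA.png")[100:350],cv2.imread("pics/lB.png")[100:350]])[:, ::1][:, :1120:1] if 0 else np.vstack([cv2.imread("pics/lA.png")[80:380],cv2.imread("pics/lB.png")[80:380]]))
```

```text
4.35 [ 0.43524026 -0.03931876  0.20015532] [-0.65  0.06  0.63  2.18 -0.04  0.92  1.57]
5.1 [ 0.43513885 -0.12923295  0.19999962] [-0.52  0.1   0.72  2.15 -0.08  0.92  1.82]
```

View pics/lAB.png

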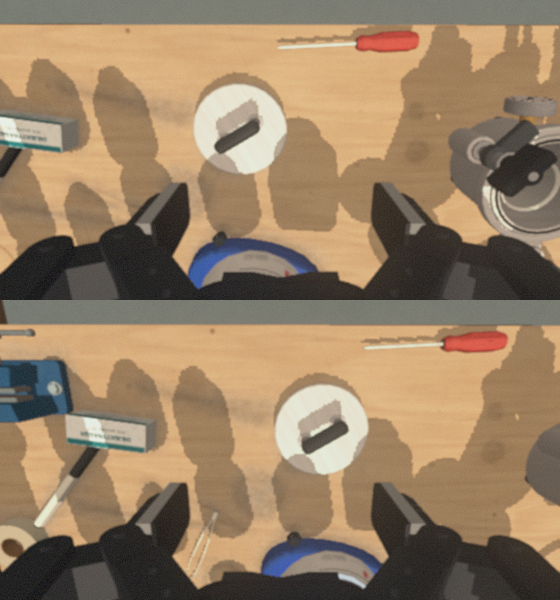

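The lid is at about (240,209) in lA and (321,209) in lB, with its black bar clear in both and nothing in contact. The nearest neighbours are the screwdriver and the blue thing behind it. Now I'll measure the handle.

Run:
```python
from meas import *
C=pickle.load(open("cals.pkl","rb"))
rs=[];ends=[[],[]];fl=[]
for n,(u,v) in (("lA",(237,216)),("lB",(324,216))):
    im=cv2.imread(f"pics/{n}.png");g=cv2.cvtColor(im,cv2.COLOR_BGR2GRAY)
    w=np.zeros_like(g);cv2.circle(w,(u,v),34,255,-1)
    m=((g<85)&(w>0)).astype(np.uint8)
    k,l,st,ce=cv2.connectedComponentsWithStats(m);i=1+st[1:,4].argmax()
    ys,xs=np.where(l==i);pts=np.column_stack([xs,ys]).astype(np.float32)
    r=cv2.minAreaRect(pts);print(n,"bar rect",r,len(xs))
    bx=cv2.boxPoints(r);c0=np.array(r[0])
    e=[(bx[a]+bx[(a+1)%4])/2 for a in range(4)]
    L=sorted(range(2),key=lambda a:-np.linalg.norm(e[a]-e[a+2]))[0]
    p,q=sorted([e[L],e[L+2]],key=lambda p:p[0]);ends[0].append(ray(C[n],*p));ends[1].append(ray(C[n],*q))
    rs.append(ray(C[n],*r[0]))
    a,b=onplane(C[n],*p,.045),onplane(C[n],*q,.045);print(" len",np.linalg.norm(b-a),"ang",np.degrees(np.arctan2(*(b-a)[1::-1])))
    # flange
    hsv=cv2.cvtColor(im,cv2.COLOR_BGR2HSV);M=((hsv[...,1]<45)&(g>90)).astype(np.uint8)
    w[:]=0;cv2.circle(w,(u+0,v-5),60,255,-1);M[w==0]=0
    k,l,st,ce=cv2.connectedComponentsWithStats(M);i=1+st[1:,4].argmax()
    cn,_=cv2.findContours((l==i).astype(np.uint8),cv2.RETR_EXTERNAL,cv2.CHAIN_APPROX_NONE)
    h=cv2.convexHull(max(cn,key=cv2.contourArea));el=cv2.fitEllipse(h);print(" flange",el,cv2.contourArea(h))
    P=np.array([onplane(C[n],*p,.017) for p in h[:,0].astype(float)]);print(" circ z=.017",circ(P));fl.append(ray(C[n],*el[0]))
print("bar",*tri(rs));print("ends",tri(ends[0]),tri(ends[1]));print("flange tri",*tri(fl))
```

```text
lA bar rect ((236.67868041992188, 215.9537353515625), (12.067079544067383, 48.16691970825195), 59.534454345703125) 446
 len 0.050016033103124996 ang 120.97794446371576
 flange ((239.56430053710938, 208.68740844726562), (87.76544952392578, 92.45359802246094), 113.71248626708984) 6183.0
 circ z=.017 (array([ 0.45310784, -0.0831224 ,  0.05034119]), np.float64(0.0003048135140014703))
lB bar rect ((323.92584228515625, 216.47923278808594), (12.637845993041992, 47.991127014160156), 60.64224624633789) 522
 len 0.04816142399963319 ang 121.01224734078438
 flange ((320.9435729980469, 208.95677185058594), (88.26622009277344, 92.46092224121094), 67.5560073852539) 6225.0
 circ z=.017 (array([ 0.45298078, -0.0836494 ,  0.0504829 ]), np.float64(0.0002661597008005855))
bar [ 0.45314236 -0.08335818  0.03910075] [np.float64(5.007700232318459e-05), np.float64(5.007700232324531e-05)]
ends (array([ 0.46526307, -0.10484653,  0.04186924]), [np.float64(0.00017978098012152858), np.float64(0.00017978098012141842)]) (array([ 0.44105931, -0.06194407,  0.03636195]), [np.float64(0.0002788523822813581), np.float64(0.00027885238228128693)])
flange tri [ 0.4515143  -0.08337814  0.01505003] [np.float64(7.627161433493304e-05), np.float64(7.627161433500266e-05)]
```

The handle is at (0.4531, −0.0834) with the bar at 121°. Its height measures 39 mm (expected 41) and its length about 49 mm (expected 52). The flange circle centre agrees within 0.5 mm. The wrist camera's heights read about 2 mm low everywhere, so I'll allow for that in z. Now to grasp.

Run:
```python
from h import *
for a in (31,211):
    for p in ([.4531,-.0834,.13],[.4531,-.0834,.024]):
        q=ik(p,down(np.radians(a)));print(a,None if q is None else np.round(q,2))
for a in (0,31,91,180,211,271,61,241):
    q=ik([.4917,.2121,.15],down(np.radians(a)));print("pot",a,None if q is None else np.round(q,2))
# clamp yaw feasibility: finger angle closed = pot->axis
pc=np.array([.4917,.2121])
for nme,c,phi in (("c1",[.5695,.2141],1.5),("c2",[.4511,.2785],121.5),("c3",[.4545,.1437],241.5)):
    for q0 in (1.571,.3,.8,):
        ang=phi+270-np.degrees(q0)
        for j in (90,-90):
            q=ik([*c,.12],down(np.radians(ang+j)));print(nme,q0,round(ang),j,None if q is None else np.round(q,2))
```

```text
31 [-0.62  0.27  0.78  2.2  -0.27  0.76  0.87]
31 [-0.45  0.47  0.6   2.26 -0.52  0.54  1.09]
211 [-0.93  0.48  1.23  2.21 -0.61  0.86 -1.91]
211 [-0.74  0.67  1.01  2.27 -0.94  0.71 -1.64]
pot 0 [-1.05  0.34  0.63  2.03 -0.26  0.85 -0.27]
pot 31 [-0.98  0.33  0.55  2.02 -0.22  0.85  0.23]
pot 91 [-0.94  0.32  0.49  2.02 -0.2   0.85  1.26]
pot 180 [-0.59  0.29  0.07  2.   -0.03  0.85  2.64]
pot 211 [ 0.29  0.48 -1.02  1.95  0.49  0.99  2.72]
pot 271 [-1.23  0.41  0.89  2.03 -0.42  0.88 -1.67]
pot 61 [-0.95  0.32  0.51  2.02 -0.21  0.85  0.74]
pot 241 [-1.42  0.6   1.22  2.04 -0.69  0.99 -1.92]
c1 1.571 181 90 [-1.17  0.66  1.    1.9  -0.68  0.97 -1.4 ]
c1 1.571 181 -90 [-0.8   0.47  0.44  1.88 -0.26  0.85  1.36]
c1 0.3 254 90 [-1.02  0.55  0.75  1.89 -0.48  0.89 -0.31]
c1 0.3 254 -90 [-0.72  0.46  0.33  1.87 -0.19  0.85  2.58]
c1 0.8 226 90 [-1.08  0.58  0.84  1.89 -0.55  0.91 -0.74]
c1 0.8 226 -90 [-0.75  0.46  0.37  1.87 -0.22  0.85  2.1 ]
c2 1.571 301 90 [-1.07  0.35  0.47  2.05 -0.23  0.78  0.1 ]
c2 1.571 301 -90 [-0.13  0.4  -0.66  2.    0.33  0.85  2.72]
c2 0.3 374 90 [-1.08  0.36  0.49  2.05 -0.24  0.78  1.38]
c2 0.3 374 -90 [-1.28  0.41  0.75  2.06 -0.39  0.81 -1.61]
c2 0.8 346 90 [-1.04  0.35  0.44  2.05 -0.21  0.78  0.85]
c2 0.8 346 -90 [-1.55  0.67  1.21  2.08 -0.78  0.97 -1.73]
c3 1.571 421 90 [-0.78  0.26  0.4   2.16 -0.15  0.74  2.35]
c3 1.571 421 -90 [-1.06  0.31  0.73  2.18 -0.3   0.75 -0.63]
c3 0.3 494 90 [-1.38  0.55  1.22  2.19 -0.69  0.88 -2.09]
c3 0.3 494 -90 [-0.92  0.28  0.56  2.17 -0.22  0.74  0.55]
c3 0.8 466 90 [ 0.13  0.31 -0.66  2.11  0.27  0.8   2.72]
c3 0.8 466 -90 [-0.97  0.29  0.62  2.17 -0.24  0.75  0.08]
```

Run:
```python
from h import *
R=down(np.radians(31))
gripper_to(0.06)
move_to([.4531,-.0834,.13],R)
servo_line([.4531,-.0834,.024],velocity=0.1)
hold(0.1);s=sense();print(s["clock"],s["tool_pos"],s["contact_force"])
gripper_to(0.0)
s=sense();print(s["clock"],s["grip_width"],s["contact_force"])
servo_line([.4531,-.0834,.10],velocity=0.12)
servo_line([.4531,-.0834,.24],velocity=0.2)
hold(0.2);s=sense();print(s["clock"],s["tool_pos"],s["grip_width"],s["contact_force"])
cv2.imwrite("pics/g1.png",get_image("wrist"));cv2.imwrite("pics/g1s.png",cv2.resize(get_image("side")[150:300,180:380],None,fx=3,fy=3))
```

```text
7.725 [ 0.4534826  -0.08331644  0.02449773] [0.38012699 0.32942932 0.74679915]
8.2083 0.012846784179573181 [-1.31982904  1.47475502  5.9854509 ]
10.0417 [ 0.45257663 -0.08354339  0.23905557] 0.012838292259694201 [-0.19157052  0.06313965 -4.69929456]
```

View pics/g1.png

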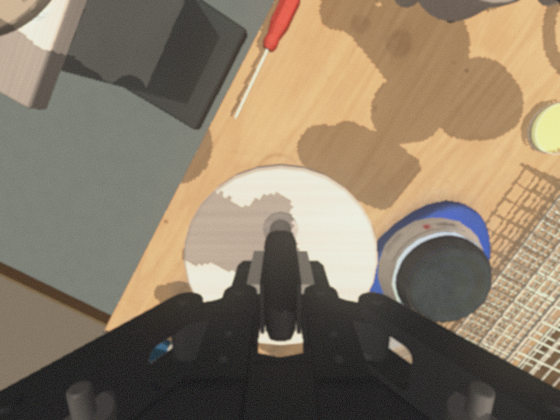

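View pics/g1s.png

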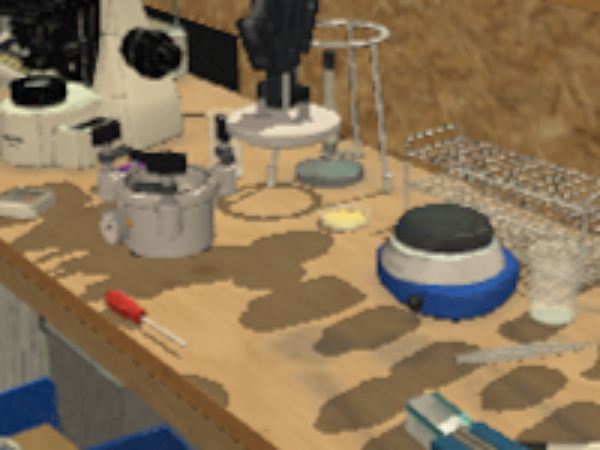

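The lid is held level. The weight reads about 4.3 N, or 0.43 kg, and the grip is 12.8 mm. I'll check where the lid's centre sits relative to the TCP from this picture.

Run:
```python
from meas import *
im=cv2.imread("pics/g1.png");g=cv2.cvtColor(im,cv2.COLOR_BGR2GRAY);hsv=cv2.cvtColor(im,cv2.COLOR_BGR2HSV)
c=get_calibration("wrist")
M=((hsv[...,1]<45)&(g>120)).astype(np.uint8)
w=np.zeros_like(g);cv2.rectangle(w,(175,150),(385,285),255,-1);M[w==0]=0
k,l,st,ce=cv2.connectedComponentsWithStats(M);i=1+st[1:,4].argmax()
cn,_=cv2.findContours((l==i).astype(np.uint8),cv2.RETR_EXTERNAL,cv2.CHAIN_APPROX_NONE)
h=max(cn,key=cv2.contourArea)[:,0].astype(float)
t=np.degrees(np.arctan2(h[:,1]-255,h[:,0]-281));r=np.hypot(h[:,0]-281,h[:,1]-255)
h=h[(t<0)&(t>-180)&(r>80)&(h[:,1]<275)]
for z in (.2295,.2315):
    P=np.array([onplane(c,*p,z) for p in h]);x,sd=circ(P);print(len(h),z,x,sd, "rel TCP",x[:2]-sense()["tool_pos"][:2])
```

```text
232 0.2295 [ 0.45481235 -0.08575218  0.05245858] 0.001129393540559999 rel TCP [ 0.00201653 -0.00221827]
232 0.2315 [ 0.4543195  -0.08495171  0.0517689 ] 0.001114545181451476 rel TCP [ 0.00152369 -0.0014178 ]
```

The partial arc suggests at most 2 mm offset along the bar. That is its weak direction, so I'll rely on the full-circle fit made before the grasp. Next I move over the pot and check concentricity against the rim before lowering the lid.

Run:
```python
from h import *
import pickle
R=down(np.radians(31))
p=np.array([.4917,.2121])
move_to([*p,.24],R)
servo_line([*p,.130],velocity=0.1)
hold(0.2);s=sense();print(s["clock"],s["tool_pos"],s["contact_force"])
c=get_calibration("wrist");im=get_image("wrist");cv2.imwrite("pics/o1.png",im);cv2.imwrite("pics/o1t.png",cv2.resize(get_image("top")[170:270,150:290],None,fx=4,fy=4));cv2.imwrite("pics/o1s.png",cv2.resize(get_image("side")[160:260,170:310],None,fx=4,fy=4))
pickle.dump(c,open("o1.pkl","wb"))
```

```text
12.7333 [0.49184613 0.2122589  0.13039569] [-0.7177614   0.05944956 -3.04153027]
```

View pics/o1.png

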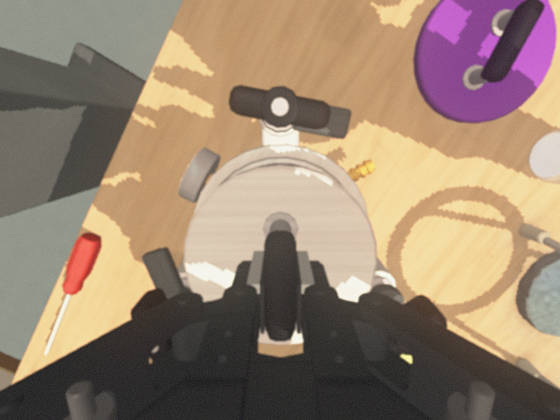

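View pics/o1s.png

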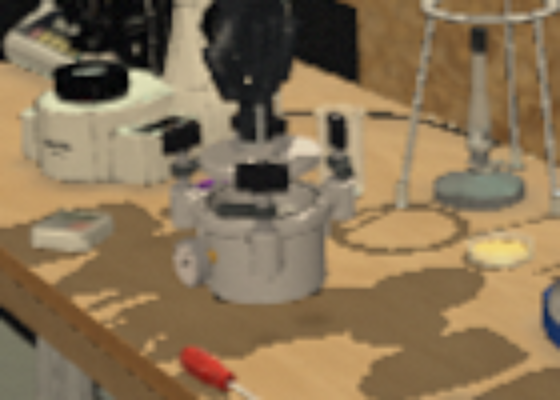

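In o1 the lid, the bar and bolt 2 line up on column ~280, and the lid looks concentric with the rim. I'll lower it in small steps while watching the force.

Run:
```python
from h import *
p=np.array([.4917,.2121])
servo_line([*p,.108],velocity=0.05)
b=sense()["contact_force"];print(b)
z=.108
while z>.0955:
    z-=.002
    servo_line([*p,z],velocity=0.03);hold(.05);s=sense();f=np.array(s["contact_force"])-b
    print(round(s["clock"],2),round(z,4),np.round(s["tool_pos"],4),f.round(1),np.round(s["ft_torque"],2))
    if f[2]>12 or np.hypot(f[0],f[1])>10: break
```

```text
[ 0.33298168 -0.17360861 -3.72644116]
13.78 0.106 [0.4917 0.2121 0.1061] [-0.3  0.3  0.3] [-0.03  0.05  0.01]
14.07 0.104 [0.4917 0.2121 0.104 ] [-0.6 -0.1  0.6] [0.04 0.03 0.05]
14.38 0.102 [0.4916 0.2121 0.1019] [-0.2  0.6 -0.3] [-0.02 -0.01 -0.02]
14.68 0.1 [0.4917 0.2121 0.0999] [-0.5 -0.3  0.3] [-0.   -0.01 -0.01]
14.97 0.098 [0.4917 0.2121 0.0979] [ 0.  -0.6  0.4] [-0.01 -0.03  0.03]
15.28 0.096 [0.4919 0.2122 0.0972] [-10.5  -2.9  30.6] [-0.77  2.02  0.01]
```

It descended freely and made firm contact at TCP z 0.0972, against 0.0975 predicted for home. I'll relax, release, back off and look again.

Run:
```python
from h import *
import pickle
p=np.array([.4917,.2121])
servo_line([*p,.0975],velocity=0.03);print(sense()["contact_force"])
gripper_to(0.035);print(sense()["contact_force"],sense()["grip_width"],sense()["clock"])
servo_line([*p,.16],velocity=0.12)
R=down(np.pi/2);D=pickle.load(open("cals.pkl","rb"))
for n,q in (("qA",[0.45,0.255,0.25]),("qB",[0.45,0.165,0.25])):
    move_to(q,R); hold(0.25)
    D[n]=get_calibration("wrist");im=get_image("wrist");cv2.imwrite(f"pics/{n}.png",im)
    print(sense()["clock"])
pickle.dump(D,open("cals.pkl","wb"))
A=cv2.imread("pics/qA.png")[130:370,100:340];B=cv2.imread("pics/qB.png")[130:370,190:430]
cv2.imwrite("pics/qAB.png",cv2.resize(np.hstack([A,B]),(800,400),interpolation=cv2.INTER_CUBIC))
```

```text
[ 0.30303363 -0.00809743 -4.50504309]
[ 0.30529992 -1.49685704  0.3796871 ] 0.03485505367851387 15.8667
17.6167
18.3667
```

View pics/qAB.png

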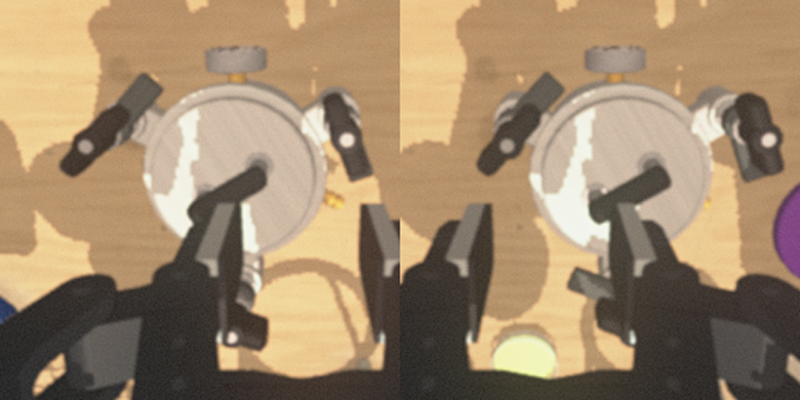

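View pics/qA.png

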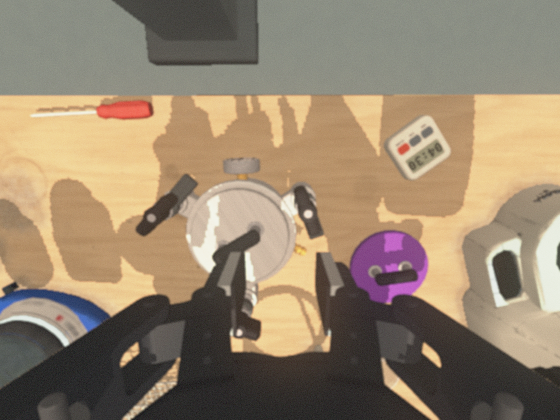

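The lid sits flat and centred in the rim, released, with the clamps still open. Next I need the knob angles. Horizontal edges keep their direction on any horizontal plane, so I'll use the line segments around each knob.

Run:
```python
from meas import *
C=pickle.load(open("cals.pkl","rb"))
K={"c1":[.5695,.2141,.1385],"c2":[.4511,.2785,.1385],"c3":[.4545,.1437,.1385]}
phi={"c1":1.5,"c2":121.5,"c3":241.5}
lsd=cv2.createLineSegmentDetector()
for k,P in K.items():
    for n in ("pA","pB","qA","qB"):
        if k=="c1" and n[0]=="q": continue
        im=cv2.imread(f"pics/{n}.png");u,v=proj(C[n],P);g=cv2.cvtColor(im,cv2.COLOR_BGR2GRAY)
        x0,y0=int(u)-32,int(v)-32;cr=cv2.resize(g[y0:y0+64,x0:x0+64],None,fx=4,fy=4,interpolation=cv2.INTER_CUBIC)
        L=lsd.detect(cr)[0][:,0];out=[]
        for a,b,c,d in L:
            p=onplane(C[n],x0+(a+.5)/4-.5,y0+(b+.5)/4-.5,.12);q=onplane(C[n],x0+(c+.5)/4-.5,y0+(d+.5)/4-.5,.12)
            l=np.linalg.norm(q-p);ang=np.degrees(np.arctan2(*(q-p)[1::-1]))
            # q joint: finger ang = phi+270-q
            qq=(phi[k]+270-ang)%180
            if qq>150: qq-=180
            if l>.016 and -10<qq<60: out.append((round(l*1e3),round(qq,1)))
        print(k,n,(round(u),round(v)),out)
```

```text
c1 pA (244, 336) [(35, np.float64(1.0)), (24, np.float64(14.5))]
c1 pB (340, 336) [(20, np.float64(-1.1)), (17, np.float64(20.1))]
c2 pA (309, 229) [(17, np.float64(11.4)), (17, np.float64(1.9)), (20, np.float64(12.4)), (16, np.float64(1.9))]
c2 pB (415, 228) [(26, np.float64(9.7))]
c2 qA (308, 214) [(18, np.float64(10.8)), (16, np.float64(10.2))]
c2 qB (411, 214) [(27, np.float64(10.2))]
c3 pA (166, 232) [(32, np.float64(22.1))]
c3 pB (272, 232) []
c3 qA (151, 218) [(25, np.float64(21.6)), (16, np.float64(11.1))]
c3 qB (254, 217) []
```

c2 is open at about 0.18 rad and c3 at about 0.38 rad. Clamp 1 is ambiguous, so it gets one better view.

Run:
```python
from meas import *
move_to([.54,.19,.25],down(np.pi/2));hold(.2)
c=get_calibration("wrist");im=get_image("wrist");cv2.imwrite("pics/k1.png",im);pickle.dump(c,open("k1.pkl","wb"))
print(sense()["clock"],proj(c,[.5695,.2141,.1385]),proj(c,[.4917,.2121,.09]))
u,v=map(int,proj(c,[.5695,.2141,.1385]))
g=im[v-45:v+45,u-60:u+60];cv2.imwrite("pics/k1c.png",cv2.resize(g,None,fx=6,fy=6,interpolation=cv2.INTER_CUBIC))
lsd=cv2.createLineSegmentDetector();x0,y0=u-32,v-32
cr=cv2.resize(cv2.cvtColor(im,cv2.COLOR_BGR2GRAY)[y0:y0+64,x0:x0+64],None,fx=4,fy=4,interpolation=cv2.INTER_CUBIC)
for a,b,cc,d in lsd.detect(cr)[0][:,0]:
    p=onplane(c,x0+(a+.5)/4-.5,y0+(b+.5)/4-.5,.12);q=onplane(c,x0+(cc+.5)/4-.5,y0+(d+.5)/4-.5,.12)
    l=np.linalg.norm(q-p)
    if l>.012: print(round(l*1e3),round((271.5-np.degrees(np.arctan2(*(q-p)[1::-1])))%180,1))
```

```text
19.075 (np.float64(306.75300850630947), np.float64(244.89780852927234)) (np.float64(302.3649794360301), np.float64(151.63081085046878))
24 92.3
13 28.7
17 72.3
```

View pics/k1c.png

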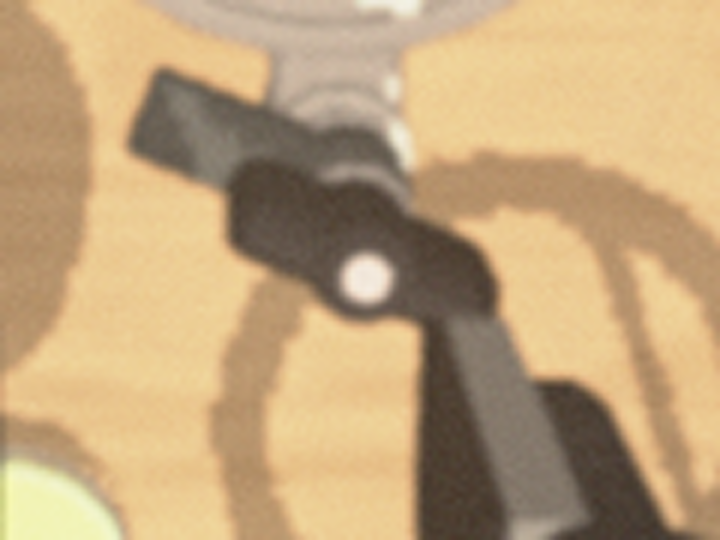

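The finger edges run at about 18–22° in the image, so clamp 1 is at about 20° (0.35 rad). The bolt dot falls within 1 px of the triangulated axis. Turning clamp 1.

```bash
cat > turn.py <<'E'
from h import *
PHI={"c1":1.5,"c2":121.5,"c3":241.5}
XY={"c1":(.5695,.2141),"c2":(.4511,.2785),"c3":(.4545,.1437)}
BR={"c1":-90,"c2":90,"c3":-90}
def pose(k,q,dz=0,z0=.1145):  # q deg; z0 at q=0
    return [*XY[k],z0-np.radians(min(q,90))*.00255+dz],down(np.radians(PHI[k]+270-q+BR[k]))
def turn(k,q0,qe=92.5,step=14,opening=.036):
    gripper_to(opening)
    move_to(*pose(k,q0,.055));p,_=pose(k,q0);servo_line(p,velocity=.1)
    s=sense();print("at",round(s["clock"],2),np.round(s["contact_force"],1),np.round(s["joint_pos"],2))
    b=np.array(s["ft_torque"]);gripper_to(0.0);s=sense();print("grip",round(s["grip_width"],4),np.round(s["contact_force"],1),np.round(s["ft_torque"]-b,2))
    q=q0
    while q<qe:
        q=min(q+step,qe);move_to(*pose(k,q));s=sense();f=np.array(s["contact_force"])
        print(round(s["clock"],2),round(q,1),f.round(1),np.round(s["ft_torque"],2),round(s["grip_width"],4))
        if np.abs(f).max()>40 : print("STOP");break
E
python3 - <<'E'
from turn import *
for d in (0,):
  for q in range(20,95,14): print(np.round(ik(*pose("c1",q)),2))
turn("c1",20)
E
```

```text
[-0.66  0.46  0.26  1.87 -0.15  0.83  2.49]
[-0.7   0.46  0.3   1.88 -0.18  0.83  2.27]
[-0.74  0.47  0.36  1.88 -0.22  0.83  2.06]
[-0.77  0.48  0.4   1.88 -0.24  0.83  1.84]
[-0.8   0.48  0.44  1.88 -0.27  0.83  1.62]
[-0.83  0.49  0.47  1.88 -0.29  0.84  1.39]
at 21.14 [ 0.3 -0.4  0.5] [-0.67  0.46  0.26  1.87 -0.16  0.83  2.49]
grip 0.0106 [ 3.4 -0.2  6.4] [-0.17 -0.86 -0.09]
21.8 34 [ 5.  -1.8  6.3] [-0.25 -1.03 -0.1 ] 0.0108
22.12 48 [ 6.  -1.2  6.7] [-0.36 -1.13 -0.07] 0.0106
22.45 62 [ 4.9 -1.7  7.1] [-0.44 -1.26 -0.06] 0.011
22.77 76 [ 6.9 -2.8  6.8] [-0.51 -1.37 -0.13] 0.011
23.09 90 [ 4.4 -2.8  9.8] [-0.67 -0.89 -0.06] 0.0108
23.34 92.5 [ 4.2 -3.4  9.2] [-0.75 -1.    0.69] 0.0108
```

The bolt turned with light torque until 92.5°, where the moment jumped to 0.7 N m at the end stop. On to clamps 2 and 3.

Run:
```python
from turn import *
def off(k,op=.036):
    p,R=pose(k,92.5);gripper_to(op);servo_line([p[0],p[1],.19],velocity=.15);s=sense();print("off",k,s["clock"],np.round(s["contact_force"],1))
off("c1")
turn("c3",21.8);off("c3")
turn("c2",10.3);off("c2")
R=down(np.pi/2)
for n,q in (("eA",[0.43,0.25,0.27]),("eB",[0.43,0.15,0.27])):
    move_to(q,R);hold(.2);im=get_image("wrist");cv2.imwrite(f"pics/{n}.png",im)
print(sense()["clock"])
A=cv2.imread("pics/eA.png")[165:355,145:335];B=cv2.imread("pics/eB.png")[165:355,240:430]
cv2.imwrite("pics/eAB.png",cv2.resize(np.hstack([A,B]),(800,400),interpolation=cv2.INTER_CUBIC))
cv2.imwrite("pics/es.png",cv2.resize(get_image("side")[160:260,170:310],None,fx=4,fy=4))
```

```text
off c1 24.3917 [-0.3  1.  -0.9]
at 26.14 [-0.9  0.1  0.5] [-1.12  0.35  0.82  2.18 -0.38  0.75  0.64]
grip 0.0107 [-0.8 -0.4  3.6] [-0.04  0.07  0.03]
26.79 35.8 [-0.1  0.7  7.2] [ 0.07 -0.05 -0.12] 0.0106
27.1 49.8 [1.9 1.  6.9] [ 0.26 -0.39 -0.11] 0.0106
27.41 63.8 [2.7 1.4 6.3] [ 0.37 -0.77 -0.1 ] 0.0107
27.71 77.8 [5.  1.8 6.9] [ 0.45 -1.15 -0.07] 0.0106
28.01 91.8 [6.4 1.  4.7] [ 0.37 -1.45  0.09] 0.0109
28.26 92.5 [7.1 2.  3.3] [ 0.33 -1.57  0.35] 0.0106
off c3 29.3083 [-0.1  0.3 -0.8]
at 31.99 [-0.5 -0.1  1.1] [-1.15  0.38  0.58  2.06 -0.3   0.78  1.56]
grip 0.0108 [-0.6 -4.   6.9] [-0.62  0.09 -0.13]
32.65 24.3 [-0.4 -3.7  7.6] [-0.81  0.03 -0.1 ] 0.0108
32.97 38.3 [ 0.3 -3.2  8.6] [-0.77 -0.09 -0.07] 0.011
33.28 52.3 [-0.3 -3.1  8. ] [-0.71 -0.07 -0.08] 0.0107
33.6 66.3 [ 0.2 -2.8  9.2] [-0.66 -0.12 -0.11] 0.0108
33.91 80.3 [ 1.  -2.4  9.6] [-0.62 -0.23 -0.11] 0.0108
34.2 92.5 [ 1.8 -2.8  9.4] [-0.62 -0.37  0.62] 0.0108
off c2 35.25 [ 0.1 -0.3 -1.5]
37.025
```

View pics/eAB.png

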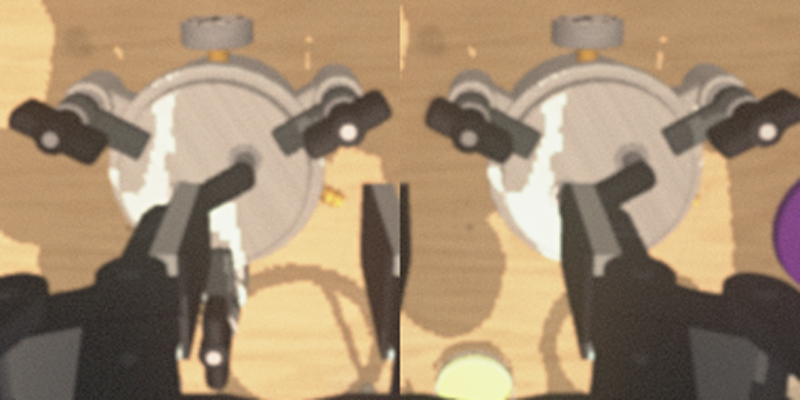

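View pics/es.png

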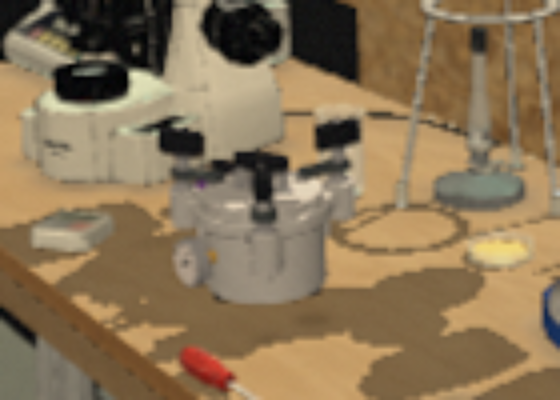

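All three fingers point at the axis and lie over the lid's edge. Clamp 3's stop moment was lower (0.35 N m), so I'll check the bar angles numerically.

Run:
```python
from meas import *
C=pickle.load(open("cals.pkl","rb"))
lsd=cv2.createLineSegmentDetector()
for k,P,ph in (("c3",[.4545,.1437,.136],241.5),("c2",[.4511,.2785,.136],121.5),("c1",[.5695,.2141,.136],1.5)):
  for n,m in (("eA","pA"),("eB","pB")):
    im=cv2.imread(f"pics/{n}.png");c=C[m];u,v=proj(c,P);x0,y0=int(u)-36,int(v)-36
    cr=cv2.resize(cv2.cvtColor(im,cv2.COLOR_BGR2GRAY)[y0:y0+72,x0:x0+72],None,fx=4,fy=4,interpolation=cv2.INTER_CUBIC);o=[]
    for a,b,cc,d in lsd.detect(cr)[0][:,0]:
        p=onplane(c,x0+a/4,y0+b/4,.12);q=onplane(c,x0+cc/4,y0+d/4,.12);l=np.linalg.norm(q-p)
        an=(ph+270-np.degrees(np.arctan2(*(q-p)[1::-1])))%180
        if l>.014 and 60<an<120:o.append((round(l*1e3),round(float(an),1)))
    print(k,n,o)
```

```text
c3 eA [(16, 88.2), (15, 88.8)]
c3 eB [(27, 90.0)]
c2 eA [(27, 90.1), (14, 88.6)]
c2 eB [(15, 93.5), (18, 63.2)]
c1 eA [(27, 86.8), (20, 82.7), (15, 104.5), (32, 96.8), (36, 102.3)]
c1 eB [(28, 94.9), (48, 78.7), (20, 101.4)]
```

Clamps 2 and 3 read 88–90°, so they're closed. Clamp 1 is partly hidden behind the gripper, so I'll take one clear look before handing in.

Run:
```python
from meas import *
move_to([.53,.16,.27],down(np.pi/2));hold(.2)
c=get_calibration("wrist");im=get_image("wrist");u,v=map(int,proj(c,[.5695,.2141,.136]));print(u,v,sense()["clock"])
cv2.imwrite("pics/f1.png",cv2.resize(im[max(0,v-110):v+50,u-110:u+90],None,fx=3.5,fy=3.5,interpolation=cv2.INTER_CUBIC))
lsd=cv2.createLineSegmentDetector();x0,y0=u-36,v-36
cr=cv2.resize(cv2.cvtColor(im,cv2.COLOR_BGR2GRAY)[y0:y0+72,x0:x0+72],None,fx=4,fy=4,interpolation=cv2.INTER_CUBIC)
for a,b,cc,d in lsd.detect(cr)[0][:,0]:
    p=onplane(c,x0+a/4,y0+b/4,.12);q=onplane(c,x0+cc/4,y0+d/4,.12);l=np.linalg.norm(q-p)
    if l>.014: print(round(l*1e3),round((271.5-np.degrees(np.arctan2(*(q-p)[1::-1])))%180,1))
```

```text
335 246 38.0333
33 92.0
21 63.7
15 62.4
16 90.6
15 69.6
26 72.3
```

View pics/f1.png

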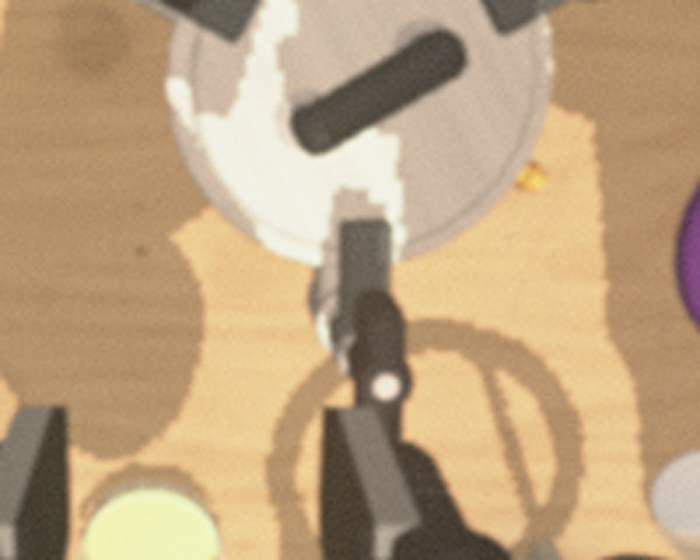

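Clamp 1's edges read 91–92°, and its finger lies over the lid's edge pointing at the axis. The gripper is open and clear of everything, so I'm handing in.

Run:
```python
from cell import *
print(sense()["contact_force"],sense()["clock"]);finish_job()
```

```text
[ 1.10820231 -0.20075036  0.35353398] 38.0333
the job is handed in; nothing more can be done
```

The pot is closed and the job was handed in at 38 s of the 64 s allowed. I set the pale aluminium lid on the pot, not the purple look-alike. I then turned clamps 1, 3 and 2 clockwise to their end stops, and the gripper is open and clear of everything.

**Last checks:**
- **Lid:** it went down without resistance and seated with the TCP at z = 0.0972 m (0.0975 predicted). In the last pictures it looks flat and centred in the rim.
- **Clamps:** the moment rose at every stop, to 0.69 N m at clamp 1, 0.62 at clamp 2 and only 0.35 at clamp 3. The clear edges in the last pictures put the bars at about 91–92°, 90° and 88–90°, above the 85.4° needed, and every finger lies over the lid's edge.
- **Bystanders:** I never touched or moved one knowingly, but I took no before-and-after measurement of them.

**Checks that disagreed:**
- Wrist-camera heights read about 2 mm low, and the bore centre 8 mm low. The bore's ring fit was noisy, so I used the centre from the three bolts (radius 77.8–77.9 mm against 78), 1.4 mm away.
- A partial-arc view of the held lid suggested an offset of about 2 mm. I discounted it, and the free entry into the bore bore that out.
- Several other edge lines near clamps 1 and 2, some of them from the gripper, gave scattered angles. I didn't use those.

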